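# Pry open a tight die set and set it down on a storage spacer

## Robot

A 6-joint arm with a two-finger parallel gripper is mounted at the origin on a cart in front of the work surface, level with it; the furniture and walls round the work are solid. World frame = base frame: x ahead of the robot, y to its left, z up, the work surface at z = 0. Lengths are in m, angles in degrees, forces in N, time in s.
With the tool pointing down it reaches from about 0.4 to 0.825 m from the base axis. Payload 7 kg.
Tool frame: the origin (TCP) lies between the finger pads; the fingertips stand 19 mm ahead of it and the grasp point (between the pads) is the TCP; x points along the fingers, y is the direction in which the jaws open and shut, and the axes are right-handed (so a half turn about x gives the same grasp; the last joint's range is limited). The gripper opens to 88 mm and grips with 3 to 60 N. Pads are 19 mm wide; open, the fingers measure 130 mm over their backs; the gripper's body (78 mm by 193 mm) begins 47 mm behind the grasp point.
Start: joints at [-59.353, 20.546, 0.682, 0, -70.136, -16.507], TCP at [0.165, -0.655, 0.246] pointing down, gripper open.
Joint ranges: [-176.03, 176.03], [-82.01, 121.73], [-58.28, 71.71], [-173.87, 95.51], [-174.79, -0.11], [-173.66, 173.66]. Speed limits (degrees/s): [136.94, 136.94, 172.46, 180, 180, 180].

## Interface

Orientations are given as [roll, pitch, yaw] about the fixed x, y, z axes, in that order (R = Rz(yaw) Ry(pitch) Rx(roll)).
In Python, from plant import r gives the robot as it stands.
- The arm moves only by the tool send_rows, never from a script. Its argument "plan" is a list of rows, each a list of 2 entries, a list of its own where there are three numbers: the shift along the tool's x, y, z scaled (see below), then the turn, a rotation vector about the tool's x, y, z scaled (see below). A call has exactly 5 rows; each row is the pose to reach, as a shift and turn from the pose measured when the call began, along the tool's axes at that moment; what a row does not reach only later rows make up. The controller multiplies each number of a shift by 0.15 m and each number of a turn by pi/4 rad. A row lasts 1/10 s, in which the tool goes at most 50 mm and 8.59 degrees, less where a joint would pass 70% of its speed; a pose out of reach is approached as far as the arm can. A call with a number of a shift or a turn outside -1 to 1 is refused whole. A call with a gripper value outside its range is refused whole. "jaw" is the opening, from -1 (shut) to 1 (fully open), so that 0 is half open, set as the call begins (left out, the last holds). The fingers move at their own pace and stop on an object; "force" is the grip in N (left out, the last holds). Time passes only in rows, so rows that repeat a pose let the fingers close, or fill a call up. It gives the time, the measured TCP pose, the force and the opening at its end, in the units of the state.
- r.get_state(): the state, without advancing time (a new reading comes with each control period).
- r.capture(name): name is "scene" or "top"; returns a dict with "color" (384x512x3 uint8, red, green, blue), "range_z" (384x512 float32, m along the optical axis (not along the pixel's ray), 0 where there is no reading), "mtx" (3x3 intrinsics, pixels), "pose" (4x4, takes a point from camera to world coordinates). Camera axes: x right, y down, z forward; pixel columns grow to the right and rows downward; lengths in m; the calibration is good to about 2 mm. A picture is of the moment at which its call begins.
- r.close_job(): hands the job in, once; it reports no verdict.
Trained networks look in a picture, given as the dict that the camera call returned (one of the last four; its "shot" number tells which), for a name from the list of things; names that differ only in an ending like _2 or _b are one class to them, and where a whole thing is asked for, a point or a joint stands for the part that bears it (a point fixed in the world has none). Each returns a list of dicts, best first, with "score" (0 to 1); they miss things now and then, are a little off and sometimes report something else, mostly with a low value. They report only what shows in the picture. A call takes as long as a camera call. They do not tell look-alikes from the thing itself.
- r.find_in(picture, target): "uv" ([column, row] in pixels, amid what is visible of it).
- r.trace(picture, target): "mask" (384x512 bool, what is visible of it) and "uv" ([column, row] in pixels, amid what is visible of it).
The state is a dict: "time_s": time; "joints": joint angles; "qd": joint speeds; "joint_torque": joint torques, N m; "tcp_pos": TCP position; "eef_rot": TCP orientation; "contact_force": force on the tool from outside, world axes, zero at the start; "moment": the same for the moment, N m; "gripper_width": finger opening in m.
Only numpy, scipy, OpenCV 4.12 (cv2) and the standard library are available. Lean on these libraries where they do the work, as an engineer would, in place of code of your own. Each camera call takes 0.05 s, during which the arm holds its last target. There are 200 camera calls.

## Task

The heavy upper plate of the die set sits shut and tight on its two guide pillars. With the pry bar levered over the steel ridge of the fulcrum block, prise the plate up by its overhanging lip, a little over 10 mm and never more than 20 mm, lay the bar back flat on the bench clear of the die, and slide the spacer bar in over the front sill, between the pillars, right up to the stop under the plate. Then press the plate down on its round boss with 20 to 30 N, never over 40 N, until it bears firmly on the spacer, prying without force beyond need and leaving the jar, the tin and the dropper bottle where they stand.

Things in the scene. Friction and masses are not known exactly. Their poses are not given: they have to be found in the camera images.
- die: die set, fixed: dark steel shoe, 51 mm high, spanning x -75 to +55, y -50 to +55 mm. Origin on the bench midway between its two guide pillars (16 mm thick, 107 mm high, at x 0, y +-38 mm); x points away from the front sill (the shoe's bare strip at x -75 to -50), z up. The steel upper plate on it is 18 mm thick and spans x -50 to +50, y -80 to +50 mm: on the -y side it overhangs the shoe by 30 mm (the lip)
- stop (a point): middle of the near face, at its foot, of the 10 mm high stop strip across the shoe under the plate; lies on the shoe's top, 51 mm above the bench, at die x = +12 mm, y = 0; axes like the die's. The spacer goes in along +x over the sill, on the shoe, until its inner end meets this. Shut, the gap under the plate is 10 mm
- top_plate (a joint): height of the upper plate above shut, m: 0 shut, at most 0.030, 0.010 when resting on the spacer. Slides vertically without tilting. About 1.9 kg (+-15 %); the pillars grip it with about 28 N of friction, so it stays at any height where it is left: some 43 to 50 N raise it at the lip, 6 to 13 N push it down
- lip_edge (a point): middle (along die x) of the lower outer edge of the plate's lip, 61 mm above the bench when shut; moves with the plate, axes like the die's. The bar's tip goes under it along +y and may reach 30 mm in before it meets the side of the shoe
- boss_top (a point): centre of the top of the round steel boss (30 mm across, 14 mm high) on the upper plate midway between the pillars; 93 mm above the bench when shut; moves with the plate. Press here, straight down
- ridge (a point): middle of the top line of the steel rod (10 mm thick, 60 mm long along the point's x) let into the dark wooden fulcrum block (64 x 40 mm, fixed to the bench before the lip); 60 mm above the bench and about 30 mm outside the lip's edge; axes about parallel to the die's
- bar_grip (a point): pry bar, loose, 0.45 kg, 283 mm long: middle of the handle's section at the balance point. y along the bar to the tip, x across, z up. Wooden handle 22 mm wide, 30 mm high, from y -61 to +37 mm; lies with its underside 15 mm below here. Steel blade 16 mm wide, 8 mm thick, underside 11 mm below here; the last 25 mm are 5 mm thick (same underside)
- bar_tip (a point): tip end of the pry bar, half-way up its 5 mm thickness, 222 mm from bar_grip along the bar's y; axes like bar_grip's. Levered far down, the end of the handle meets the bench: stop before that; 20 to 25 mm of tip under the lip gives enough lift
- spacer_center (a point): centre of the spacer bar, a loose plain aluminium bar of 140 x 28 x 20 mm, 0.2 kg, lying flat: x along its length to the inner end, z up. About 62 mm of it goes under the plate, the rest stays outside; hold it near the outer end (x about -35 mm)
- spacer_end (a point): centre of the spacer's inner end face, 70 mm from its centre along its x
- flux_jar: bystander: white jar, 48 mm across, 29 mm high; origin at its underside
- solder_tin: bystander: round cream tin, 56 mm across, 28 mm high; origin at its underside
- dropper_bottle: bystander: amber dropper bottle, 30 mm across, 93 mm high; origin at its underside
Things that resemble listed ones, but are neither listed nor needed, are in the scene too. Of the things that look like the part that bears spacer_center, the larger one is meant.

How it is judged:
By the outcome, as a careful person would: the job done as asked, in the order asked, and still so for the second after the job is handed in, with the robot touching nothing.
It also fails if it takes over 72 s, if anything falls off the work surface, if the arm or the gripper's body presses on something with over 40 N, if the wrist force passes 120 N, or if a joint passes its speed limit or range.

## Working session

There is one attempt and no reset: what is moved stays moved. The work goes in short steps, Python scripts to look and compute and a tool call to move; the robot and the scene stay as the last step left them, time stands still between calls to the robot, and variables do not carry over. Pictures are saved under pics/ and viewed, about 8 in all and at most 12, crops included, and the job is handed in when it is done.

Besides the shell and the picture viewer there is one more tool, called after "Emit:" as name(argument=value, ...), one argument or row to a line, values as JSON. send_rows: Moves the arm, as the interface text tells. Its arguments: {"type":"object","properties":{"plan":{"type":"array"},"jaw":{"type":"number"},"force":{"type":"number"}},"required":["plan"]}

```bash
ls; mkdir -p pics; cat > h.py <<'E'
import numpy as np, cv2
from plant import r
from scipy.spatial.transform import Rotation as R
def cloud(c):
    K=c["mtx"];d=c["range_z"];v,u=np.mgrid[:d.shape[0],:d.shape[1]]
    p=np.stack([(u-K[0,2])/K[0,0]*d,(v-K[1,2])/K[1,1]*d,d],-1)
    P=c["pose"];w=p@P[:3,:3].T+P[:3,3];w[d<=0]=np.nan;return w
def save(c,n,s=1.5):
    cv2.imwrite("pics/"+n,cv2.resize(c["color"][:,:,::-1],None,fx=s,fy=s))
E
cat > a.py <<'E'
from h import *
np.set_printoptions(precision=4,suppress=True)
print(r.get_state())
for n in("scene","top"):
    c=r.capture(n);save(c,n+"0.png");np.savez(n+"0.npz",**{k:v for k,v in c.items()});w=cloud(c)
    print(n,c["pose"])
    for t in["die","bar_grip","spacer_center","ridge","flux_jar","solder_tin","dropper_bottle","top_plate","boss_top","lip_edge","bar_tip","spacer_end","stop"]:
        try:
            for q in r.trace(c,t)[:3]:
                m=q["mask"];p=w[m];p=p[~np.isnan(p[:,0])];print(t,round(q["score"],2),np.round(q["uv"]),m.sum(),np.median(p,0),p[:,2].max())
        except Exception as e: print(t,e)
        try:
            for q in r.find_in(c,t)[:3] if t in("ridge","boss_top","lip_edge","bar_tip","spacer_end","stop","bar_grip","spacer_center") else []:
                u=np.round(q["uv"]).astype(int);print("  find",t,round(q["score"],2),u,w[u[1],u[0]])
        except Exception as e: print(t,e)
E
python3 a.py
```

```text
pics
{'time_s': 0.0, 'joints': array([-59.3531,  20.5915,   0.6336,  -0.0207, -70.1328, -16.5065]), 'qd': array([-0.0329, -0.0569,  0.0332,  0.0047, -0.0662, -0.0149]), 'joint_torque': array([ -0.0003, -58.2716,  29.3068,   6.9977,   0.007 ,  -0.0001]), 'tcp_pos': array([ 0.1648, -0.6541,  0.2446]), 'eef_rot': array([ 94.4   ,  89.9072, 108.5334]), 'contact_force': array([-0.8565, -0.449 ,  0.7579]), 'moment': array([-0.0047, -0.0393,  0.0142]), 'gripper_width': 0.08751300624432347}
scene [[-0.8941 -0.302   0.3307  0.0398]
 [-0.4473  0.5662 -0.6923  1.0524]
 [ 0.0218 -0.7669 -0.6414  1.0656]
 [ 0.      0.      0.      1.    ]]
die 0.62 [230. 230.] 2034 [0.5224 0.2092 0.0724] 0.11039428298961218
bar_grip 0.71 [304. 187.] 329 [ 0.423  -0.1507  0.0138] 0.036289873219631286
  find bar_grip 0.74 [302 182] [ 0.4283 -0.1636  0.0293]
spacer_center 0.67 [295. 242.] 271 [0.3471 0.0894 0.0144] 0.022126862761027155
spacer_center 0.64 [295. 152.] 251 [ 0.543  -0.3468  0.0177] 0.02776314124029078
  find spacer_center 0.85 [298 151] [ 0.5171 -0.3445  0.0206]
ridge 0.38 [239. 205.] 91 [0.5543 0.0802
[... 3111 characters left out ...]
]
lip_edge 0.59 [198. 174.] 1496 [0.5415 0.1701 0.0794] 0.09913194518347335
  find lip_edge 0.94 [200 172] [0.544  0.169  0.0758]
bar_tip 0.94 [313. 214.] 532 [ 0.4265 -0.1617  0.0164] 0.03611690171438031
  find bar_tip 0.62 [308 214] [ 0.4367 -0.1479  0.0006]
  find bar_tip 0.23 [139 126] [0.686  0.3649 0.0273]
spacer_end 0.98 [379. 178.] 516 [ 0.5414 -0.355   0.0195] 0.02983623774552968
spacer_end 0.81 [229. 241.] 299 [0.3507 0.0831 0.015 ] 0.0239670613591747
  find spacer_end 0.85 [380 179] [ 0.5442 -0.3574  0.0242]
  find spacer_end 0.63 [230 242] [0.3481 0.0808 0.0176]
stop 0.88 [201. 176.] 2076 [0.5292 0.1716 0.0784] 0.11588930923325114
  find stop 0.75 [198 176] [0.5317 0.1735 0.0804]
```

View pics/top0.png

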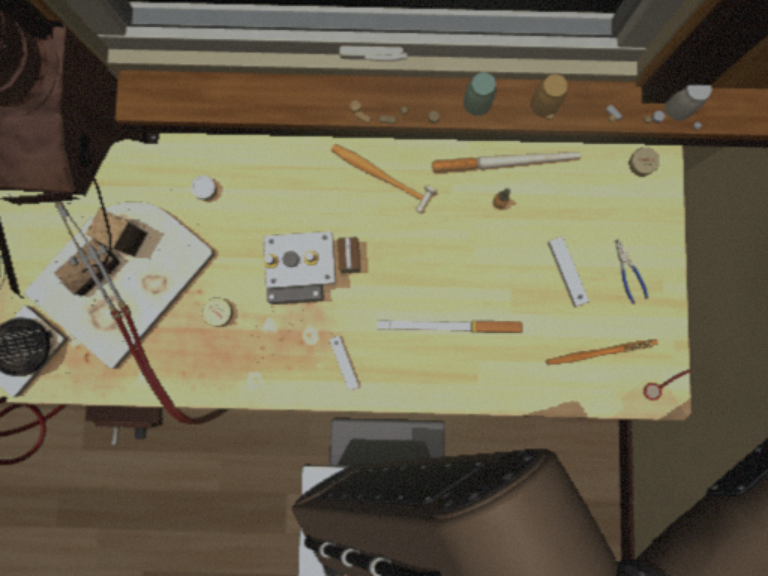

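View pics/scene0.png

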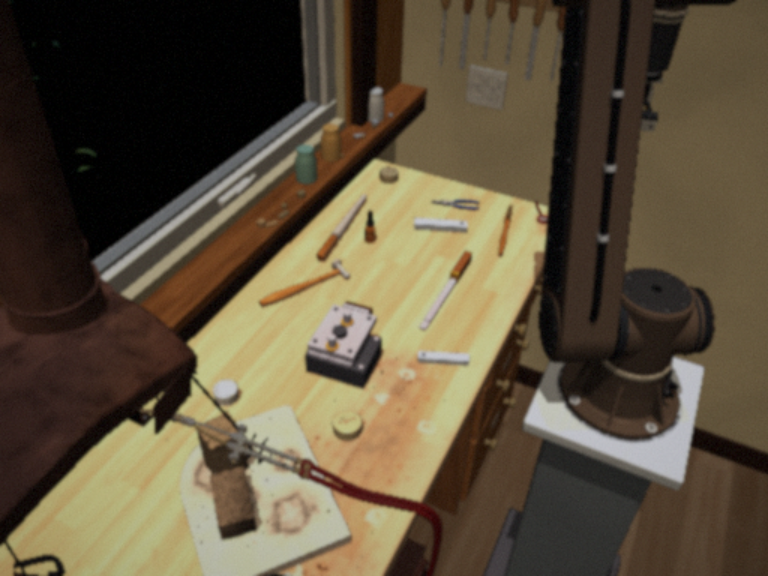

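The top view shows the die at (297,265), with its sill toward the robot. The fulcrum is at (348,255) and the bar runs from tip (377,325) to handle end (523,327). There are two spacer look-alikes, the larger at (568,271). Next I'll measure the poses precisely.

```bash
cat > b.py <<'E'
from h import *
np.set_printoptions(precision=4,suppress=True)
W=[];C=[]
for i in range(4):
    c=r.capture("top");W.append(cloud(c));C.append(c)
w=np.nanmedian(W,0)
np.save("w.npy",w)
def fit(name,box,z0,z1):
    x0,x1,y0,y1=box
    m=(w[...,0]>x0)&(w[...,0]<x1)&(w[...,1]>y0)&(w[...,1]<y1)&(w[...,2]>z0)&(w[...,2]<z1)
    n,l,s,_=cv2.connectedComponentsWithStats(m.astype(np.uint8));k=1+np.argmax(s[1:,4]);p=w[l==k]
    c,sz,a=cv2.minAreaRect((p[:,:2]*1000).astype(np.float32))
    q=p[:,:2]-p[:,:2].mean(0);e=np.linalg.svd(q,full_matrices=False)[2][0]
    lo,hi=np.min(q@e),np.max(q@e)
    print(name,len(p),"rect",np.array(c),np.array(sz),round(a,1),"mean",p.mean(0),"zmed",np.median(p[:,2]),"dir",np.degrees(np.arctan2(e[1],e[0])).round(2),"len",lo,hi);return p
fit("bench",(.35,.8,-.5,.3),-.01,.01)
fit("plate",(.45,.63,.08,.27),.066,.09)
fit("boss",(.52,.57,.165,.205),.086,.105)
fit("pillars+",(.45,.63,.21,.27),.095,.13)
fit("pillars-",(.45,.63,.09,.17),.095,.13)
fit("sill",(.45,.52,.08,.27),.035,.06)
fit("block",(.5,.62,.03,.105),.03,.075)
fit("rod",(.5,.62,.03,.105),.056,.075)
fit("handle",(.37,.48,-.33,.05),.024,.05)
fit("bar",(.37,.48,-.33,.05),.006,.05)
fit("spacerR",(.45,.63,-.45,-.28),.01,.04)
fit("spacerL",(.27,.43,.0,.15),.01,.04)
print(R.from_euler('xyz',r.get_state()["eef_rot"],degrees=True).as_matrix())
c=C[0]["color"]
cv2.imwrite("pics/crop1.png",np.hstack([cv2.resize(c[140:210,165:265,::-1],None,fx=4,fy=4,interpolation=2)[:280],cv2.resize(c[150:220,340:440,::-1],None,fx=4,fy=4,interpolation=2)]))
E
python3 b.py
```

```text
bench 33744 rect [574.9869 -99.9847] [799.9599 449.8924] 90.0 mean [ 0.5701 -0.1114  0.0001] zmed 1.9192662133293847e-05 dir -90.59 len -0.4133395136647555 0.3902593484355065
plate 1476 rect [542.8019 170.6274] [100.3794 131.2291] 5.9 mean [0.5415 0.1676 0.0792] zmed 0.07911043013634872 dir 96.76 len -0.06324101253622744 0.0683889066064601
boss 89 rect [540.6406 184.3847] [27.8014 25.7484] 46.4 mean [0.5407 0.1842 0.0924] zmed 0.09258028363503912 dir -145.99 len -0.014188909149550658 0.013716911273971523
pillars+ 29 rect [536.5363 221.9099] [13.3387 14.2308] 89.2 mean [0.5365 0.2218 0.1059] zmed 0.1062562901620493 dir -134.75 len -0.007696179900747239 0.006660102467093447
pillars- 30 rect [544.5063 146.6871] [14.2455 14.1685] 3.9 mean [0.5446 0.1464 0.1056] zmed 0.10635412400251837 dir -141.38 len -0.008309767902816586 0.006985106024459519
sill 357 rect [479.4704 181.2974] [ 26.5279 104.6536] 5.5 mean [0.4791 0.1809 0.0507] zmed 0.05111073475043193 dir 95.67 len -0.05203770218033181 0.052653357854488304
block 316 rect [560.4563  78.9916] [63.9062 39.9192] 5.5 mean [0.5588 0.0785 0.05
[... 400 characters left out ...]
70312 0.0475049801220904
bar 608 rect [ 426.6575 -121.5871] [ 22.5773 280.985 ] 0.7 mean [ 0.4267 -0.1349  0.0193] zmed 0.013510598502979254 dir -89.89 len -0.15382156950211015 0.12721223154450642
spacerR 482 rect [ 541.4773 -356.7774] [139.7876  28.8742] 21.8 mean [ 0.5406 -0.3559  0.0195] zmed 0.019839974588051146 dir -157.93 len -0.07042724961310796 0.06934404990261388
spacerL 276 rect [349.2805  82.8323] [107.1787  21.5773] 23.2 mean [0.3489 0.0824 0.0154] zmed 0.0155931856560661 dir -156.87 len -0.054062916146607916 0.053114359332173705
[[-0.     -0.2443  0.9697]
 [-0.      0.9697  0.2443]
 [-1.     -0.     -0.    ]]b.py:6: RuntimeWarning: All-NaN slice encountered
  w=np.nanmedian(W,0)
```

View pics/crop1.png

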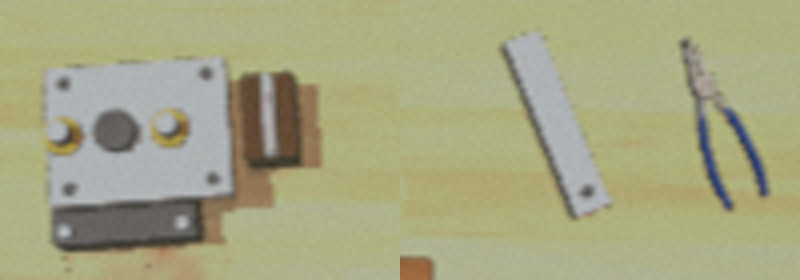

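The spacer that's meant is the right-hand one (140 x 28 mm). Its holed end faces the robot and I take it as the outer end. The poses agree well with the listed dimensions. Next is a planner helper.

```bash
cat > plan.py <<'E'
from h import *
np.set_printoptions(precision=4,suppress=True)
O=np.array([.541,.1848]);YAW=5.8
def die(x,y):
    a=np.radians(YAW);return O+np.array([x*np.cos(a)-y*np.sin(a),x*np.sin(a)+y*np.cos(a)])
def tool(yaw,tilt=0):
    """tool x down, tool y at heading yaw; tilt: rotation about tool y afterwards (deg)"""
    y=np.radians(yaw);Y=np.array([np.cos(y),np.sin(y),0]);X=np.array([0,0,-1.]);M=np.stack([X,Y,np.cross(X,Y)],1)
    return R.from_matrix(M)*R.from_euler('y',tilt,degrees=True)
def plan(wps,start=None,dec=3):
    """wps: list of (pos,Rot); prints calls' final row, chained."""
    s=r.get_state()
    p,q=start or (s["tcp_pos"],R.from_euler('xyz',s["eef_rot"],degrees=True))
    for P,Q in wps:
        P=np.array(P,float)
        d=q.inv().apply(P-p)/.15;t=(q.inv()*Q).as_rotvec()/(np.pi/4)
        n=int(np.ceil(max(np.abs(d).max()*1.0,np.abs(t).max()*1.05,1e-6)))
        p0,q0=p,q;rv=(q0.inv()*Q).as_rotvec()
        for k in range(1,n+1):
            p1=p0+(P-p0)*k/n;q1=q0*R.from_rotvec(rv*k/n)
            print([np.round(q.inv().apply(p1-p)/.15,dec).tolist(),np.round((q.inv()*q1).as_rotvec()/(np.pi/4),dec).tolist()],"->",p1)
            p,q=p1,q1
def st():
    s=r.get_state();M=R.from_euler('xyz',s["eef_rot"],degrees=True).as_matrix()
    print("t",round(s["time_s"],2),"p",s["tcp_pos"],"yaw(y)",np.degrees(np.arctan2(M[1,1],M[0,1])).round(2),"x",M[:,0],"F",s["contact_force"].round(1),"w",round(s["gripper_width"],4),"q",s["joints"].round(1))
E
python3 - <<'E'
from plan import *
st()
plan([((.4273,-.206,.13),tool(180.4)),((.4273,-.206,.023),tool(180.4))])
E
```

```text
t 2.4 p [ 0.1649 -0.6545  0.2456] yaw(y) 104.14 x [-0. -0. -1.] F [-0.5  0.7  0.2] w 0.0878 q [-59.4  20.5   0.7   0.  -70.1 -16.5]
[[0.257, 0.824, 0.809], [-0.565, -0.0, -0.0]] -> [ 0.2524 -0.505   0.207 ]
[[0.257, 0.397, 1.084], [-0.565, -0.0, -0.0]] -> [ 0.3398 -0.3555  0.1685]
[[0.257, -0.107, 1.15], [-0.565, -0.0, -0.0]] -> [ 0.4273 -0.206   0.13  ]
[[0.713, 0.0, -0.0], [0.0, 0.0, 0.0]] -> [ 0.4273 -0.206   0.023 ]
```

Emit:
send_rows(
  plan=[
    [[0.06,0.2,0.2],[-0.14,0,0]],
    [[0.13,0.42,0.41],[-0.28,0,0]],
    [[0.2,0.64,0.63],[-0.42,0,0]],
    [[0.25,0.82,0.8],[-0.56,0,0]],
    [[0.25,0.82,0.8],[-0.56,0,0]],
  ],
  jaw=-0.2,
)

```text
time_s: 2.9
tcp_pos: [0.2524, -0.5024, 0.2076]
eef_rot: [50.1, 89.9, 89.8]
contact_force: [-0.0, -0.7, 0.5]
gripper_width: 0.0531
```

Emit:
send_rows(
  plan=[
    [[0.06,0.1,0.25],[-0.14,0,0]],
    [[0.13,0.2,0.5],[-0.28,0,0]],
    [[0.2,0.3,0.75],[-0.42,0,0]],
    [[0.25,0.4,1.0],[-0.56,0,0]],
    [[0.25,0.4,1.0],[-0.56,0,0]],
  ],
)

```text
time_s: 3.4
tcp_pos: [0.3307, -0.3576, 0.1699]
eef_rot: [24.5, 89.9, 89.8]
contact_force: [0.6, -0.5, 0.5]
gripper_width: 0.035
```

Emit:
send_rows(
  plan=[
    [[0.06,-0.02,0.25],[-0.14,0,0]],
    [[0.13,-0.05,0.5],[-0.28,0,0]],
    [[0.2,-0.08,0.75],[-0.42,0,0]],
    [[0.25,-0.1,1.0],[-0.56,0,0]],
    [[0.25,-0.1,1.0],[-0.56,0,0]],
  ],
)

```text
time_s: 3.9
tcp_pos: [0.4088, -0.2256, 0.1324]
eef_rot: [-4.1, 89.9, 86.7]
contact_force: [-0.4, -0.6, 0.5]
gripper_width: 0.0351
```

```bash
python3 - <<'E'
from plan import *
st()
plan([((.4273,-.206,.07),tool(180.4)),((.4273,-.206,.023),tool(180.4))])
E
```

```text
t 3.9 p [ 0.4088 -0.2256  0.1324] yaw(y) -179.19 x [ 0.0001  0.0019 -1.    ] F [-0.4 -0.6  0.5] w 0.0351 q [ -4.7   7.3 -33.7  -0.1 -49.1   5.6]
[[0.416, -0.125, 0.128], [0.009, 0.002, 0.0]] -> [ 0.4273 -0.206   0.07  ]
[[0.313, 0.0, 0.0], [0.0, 0.0, 0.0]] -> [ 0.4273 -0.206   0.023 ]
```

Emit:
send_rows(
  plan=[
    [[0.15,-0.05,0.06],[0.01,0,0]],
    [[0.3,-0.12,0.128],[0.01,0,0]],
    [[0.45,-0.125,0.128],[0.01,0,0]],
    [[0.6,-0.125,0.128],[0.01,0,0]],
    [[0.7,-0.125,0.128],[0.01,0,0]],
  ],
)

```text
time_s: 4.4
tcp_pos: [0.4271, -0.2068, 0.0263]
eef_rot: [21.7, 89.9, 111.9]
contact_force: [1.0, -0.3, 0.5]
gripper_width: 0.0351
```

```bash
python3 - <<'E'
from plan import *
st()
plan([((.4273,-.206,.023),tool(180.4))])
E
```

```text
t 4.4 p [ 0.4271 -0.2068  0.0263] yaw(y) -179.77 x [-0.0007  0.0018 -1.    ] F [ 1.  -0.3  0.5] w 0.0351 q [ -2.1  17.4 -39.2  -0.2 -33.4   2.5]
[[0.022, -0.001, 0.005], [-0.004, 0.002, -0.001]] -> [ 0.4273 -0.206   0.023 ]
```

Emit:
send_rows(
  plan=[
    [[0.022,0,0.005],[0,0,0]],
    [[0.022,0,0.005],[0,0,0]],
    [[0.022,0,0.005],[0,0,0]],
    [[0.022,0,0.005],[0,0,0]],
    [[0.022,0,0.005],[0,0,0]],
  ],
  jaw=-1,
  force=50,
)

```text
time_s: 4.9
tcp_pos: [0.4271, -0.2061, 0.0234]
eef_rot: [2.8, 89.9, 93.0]
contact_force: [0.1, -0.4, -4.6]
gripper_width: 0.022
```

```bash
python3 - <<'E'
from plan import *
st()
plan([((.4273,-.206,.12),tool(180.2))])
E
```

```text
t 4.9 p [ 0.4271 -0.2061  0.0234] yaw(y) -179.8 x [-0.0001  0.0019 -1.    ] F [ 0.1 -0.4 -4.6] w 0.022 q [ -2.   17.7 -39.4  -0.2 -32.9   2.4]
[[-0.644, -0.001, 0.002], [0.0, 0.002, -0.0]] -> [ 0.4273 -0.206   0.12  ]
```

```bash
cat >> plan.py <<'E'
BZ,BX=.2264,.0194  # tip underside in tool z, x
def bar(tip_y,phi,c,dx=.005,dz=0):
    a=np.radians(phi);co,si=np.cos(a),np.sin(a)
    f=np.array([co,-si]);n=np.array([si,co])
    U=np.array([-.1079,.055])+(.005+c)*n;T=U+(tip_y-U[0])/co*f
    p=T-BZ*f+BX*n;d=die(dx,p[0])
    return (d[0],d[1],p[1]+dz),tool(180+YAW,phi)
E
python3 - <<'E'
from plan import *
wps=[((.4273,-.206,.13),tool(180.2))]
a=bar(-.125,15,.015);b=bar(-.090,15,.003);c=bar(-.058,15,.0015)
for x in(a,b,c):print(x[0])
plan(wps+[a])
E
```

```text
(np.float64(0.580198585679731), np.float64(-0.15162551383600512), np.float64(0.15762304763999246))
(np.float64(0.5766616152783279), np.float64(-0.11680468902699756), np.float64(0.1358215117399822))
(np.float64(0.5734278137684736), np.float64(-0.08496850634447636), np.float64(0.12569422331157115))
[[-0.71, -0.001, 0.002], [0.0, 0.002, -0.0]] -> [ 0.4273 -0.206   0.13  ]
[[-0.092, -0.51, 0.179], [-0.062, 0.167, -0.008]] -> [ 0.5037 -0.1788  0.1438]
[[-0.11, -0.519, 0.141], [-0.062, 0.167, -0.008]] -> [ 0.5802 -0.1516  0.1576]
```

Emit:
send_rows(
  plan=[
    [[-0.14,0,0],[0,0,0]],
    [[-0.3,0,0],[0,0,0]],
    [[-0.45,0,0],[0,0,0]],
    [[-0.6,0,0],[0,0,0]],
    [[-0.71,0,0],[0,0,0]],
  ],
)

```text
time_s: 5.4
tcp_pos: [0.4272, -0.2063, 0.1317]
eef_rot: [-39.9, 89.9, 50.3]
contact_force: [0.3, -0.1, -4.2]
gripper_width: 0.0219
```

Emit:
send_rows(
  plan=[
    [[-0.02,-0.1,0.04],[-0.01,0.03,0]],
    [[-0.04,-0.2,0.08],[-0.02,0.07,0]],
    [[-0.06,-0.3,0.12],[-0.04,0.1,0]],
    [[-0.08,-0.4,0.15],[-0.05,0.14,0]],
    [[-0.092,-0.51,0.179],[-0.062,0.167,-0.008]],
  ],
)

```text
time_s: 5.9
tcp_pos: [0.5038, -0.1787, 0.1461]
eef_rot: [-177.8, 82.5, -84.7]
contact_force: [-0.3, -0.5, -4.4]
gripper_width: 0.0218
```

```bash
python3 - <<'E'
from plan import *
st()
plan([bar(-.125,15,.015)])
E
```

```text
t 5.9 p [ 0.5038 -0.1787  0.1461] yaw(y) -176.96 x [ 0.0119 -0.1296 -0.9915] F [-0.3 -0.5 -4.4] w 0.0218 q [  6.6  11.1 -31.2  10.  -48.3 -10.3]
[[-0.094, -0.519, 0.142], [-0.061, 0.167, -0.006]] -> [ 0.5802 -0.1516  0.1576]
```

Emit:
send_rows(
  plan=[
    [[-0.02,-0.1,0.03],[-0.01,0.03,0]],
    [[-0.04,-0.2,0.06],[-0.02,0.07,0]],
    [[-0.06,-0.3,0.09],[-0.04,0.1,0]],
    [[-0.08,-0.42,0.12],[-0.05,0.14,0]],
    [[-0.094,-0.519,0.142],[-0.061,0.167,-0.006]],
  ],
)

```text
time_s: 6.4
tcp_pos: [0.5814, -0.151, 0.1579]
eef_rot: [-179.9, 74.9, -84.0]
contact_force: [-0.5, -0.3, -5.3]
gripper_width: 0.0217
```

```bash
cat > look.py <<'E'
from plan import *
import sys
st()
W=[]
for i in range(3):
    c=r.capture("top");W.append(cloud(c))
w=np.nanmedian(W,0)
a=np.radians(YAW);d=w[...,:2]-O;D=np.stack([d@[np.cos(a),np.sin(a)],d@[-np.sin(a),np.cos(a)],w[...,2]],-1)*1000
np.save("D.npy",D)
save(c,sys.argv[1])
def sl(y0,y1,x0=-30,x1=40,z0=62,z1=200):
    m=(D[...,1]>y0)&(D[...,1]<y1)&(D[...,0]>x0)&(D[...,0]<x1)&(D[...,2]>z0)&(D[...,2]<z1);return D[m]
for y in range(-240,-70,10):
    p=sl(y,y+10)
    if len(p):print(y,len(p),np.median(p,0))
p=sl(-300,-81);print("max y",np.sort(p[:,1])[-6:])
E
python3 look.py entry.png
python3 -c "
from plan import *
plan([bar(-.090,15,.003)])"
```

```text
t 6.4 p [ 0.5814 -0.151   0.1579] yaw(y) -174.14 x [ 0.0271 -0.2586 -0.9656] F [-0.5 -0.3 -5.3] w 0.0217 q [ 12.5  15.9 -27.7  19.7 -49.9 -19.9]
-240 17 [   4.0244 -235.1283  117.5973]
-230 14 [   2.627  -226.3886  115.8802]
-220 6 [   0.2688 -215.3054  111.9721]
-210 4 [  -0.7608 -208.3023  107.4201]
max y [-212.5198 -212.4429 -209.7821 -209.6902 -206.9144 -204.1875]
[[0.078, 0.004, 0.259], [0.001, 0.0, -0.0]] -> [ 0.5767 -0.1168  0.1358]look.py:7: RuntimeWarning: All-NaN slice encountered
  w=np.nanmedian(W,0)
```

```bash
python3 - <<'E'
from plan import *
c=r.capture("scene");t=cv2.imread("pics/entry.png");t=cv2.resize(t,(512,384))[110:240,170:330]
s=c["color"][130:260,170:330,::-1]
cv2.imwrite("pics/e2.png",np.hstack([cv2.resize(t,None,fx=2.5,fy=2.5),cv2.resize(s,None,fx=2.5,fy=2.5)]))
E
```

```text
(no output)
```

View pics/e2.png

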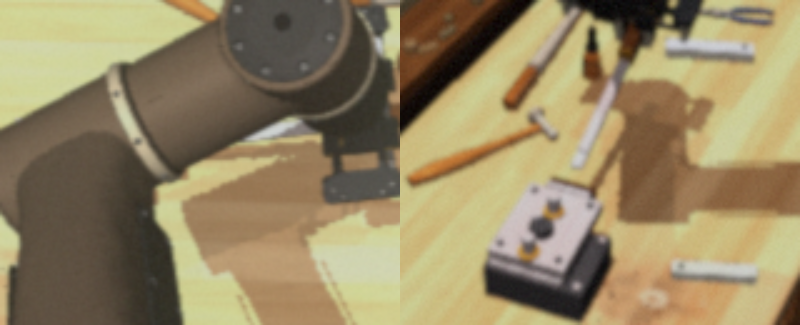

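The top view is occluded by the arm. The scene view shows the blade in front of the fulcrum with its tip near crop pixel (579,160). I'll check the bar pose from the scene cloud.

```bash
cat > look2.py <<'E'
from plan import *
st()
W=[]
for i in range(3):
    c=r.capture("scene");W.append(cloud(c))
w=np.nanmedian(W,0)
a=np.radians(YAW);d=w[...,:2]-O;D=np.stack([d@[np.cos(a),np.sin(a)],d@[-np.sin(a),np.cos(a)],w[...,2]],-1)*1000
def sl(x0,x1,y0,y1,z0,z1):
    m=(D[...,1]>y0)&(D[...,1]<y1)&(D[...,0]>x0)&(D[...,0]<x1)&(D[...,2]>z0)&(D[...,2]<z1);return D[m]
s=r.get_state();q=R.from_euler('xyz',s["eef_rot"],degrees=True);p=s["tcp_pos"]
def todie(v):
    e=v[:2]-O;return np.array([e@[np.cos(a),np.sin(a)],e@[-np.sin(a),np.cos(a)],v[2]])*1000
print("pred tip top",todie(p+q.apply([BX-.005,0,BZ])),"tip under",todie(p+q.apply([BX,0,BZ])))
for y in range(-220,-70,10):
    P=sl(-25,35,y,y+10,66,150)
    if len(P):
        # predicted top surface of 8mm blade at this y
        zs=[todie(p+q.apply([BX-.008,0,t])) for t in (0,.2)]
        py=np.median(P[:,1]);pz=np.interp(py,[zs[0][1],zs[1][1]],[zs[0][2],zs[1][2]])
        print(y,len(P),np.median(P,0).round(1),"pred top z",pz.round(1))
P=sl(-25,35,-220,-82,66,150);print("max y",np.sort(P[:,1])[-6:])
pl=sl(-45,45,-78,45,60,105);pl=pl[(np.hypot(pl[:,0],abs(pl[:,1])-38)>15)&(np.hypot(pl[:,0],pl[:,1])>20)]
print("plate top z",np.median(pl[:,2]),len(pl)); b=sl(-9,9,-9,9,80,130);print("boss z",np.median(b[:,2]))
E
python3 look2.py
```

```text
t 6.6 p [ 0.58   -0.1514  0.1572] yaw(y) -174.2 x [ 0.0254 -0.2572 -0.966 ] F [-0.5 -0.4 -4.1] w 0.0214 q [ 12.4  15.9 -27.7  19.6 -49.9 -19.8]
pred tip top [   4.6345 -123.9367   85.1436] tip under [   4.6328 -125.2289   80.3135]
-220 13 [   3.  -215.5  112.6] pred top z 112.7
-210 12 [   1.6 -205.1  108.3] pred top z 110.0
-200 14 [   3.  -194.9  106.6] pred top z 107.2
-190 13 [   2.6 -184.5  103.3] pred top z 104.4
-180 13 [   2.7 -174.9  100.7] pred top z 101.9
-170 14 [   3.7 -165.3   98.5] pred top z 99.3
-160 14 [   0.2 -155.2   96.4] pred top z 96.6
-150 19 [   4.3 -144.5   90.5] pred top z 94.9
-140 12 [   3.3 -135.2   86.7] pred top z 94.9
-130 12 [   1.2 -125.9   84. ] pred top z 94.9
-120 2 [   6.1 -119.7   84.9] pred top z 94.9
-80 28 [  6.9 -73.1  79.3] pred top z 94.9
max y [-124.8621 -124.4911 -121.4122 -120.8323 -119.8023 -119.663 ]
plate top z 79.2061773237932 571
boss z 92.91709612201626look2.py:6: RuntimeWarning: All-NaN slice encountered
  w=np.nanmedian(W,0)
```

The bar pose agrees within about 1 mm, so I'll insert it.

Emit:
send_rows(
  plan=[
    [[0.02,0,0.05],[0,0,0]],
    [[0.04,0,0.1],[0,0,0]],
    [[0.06,0,0.16],[0,0,0]],
    [[0.07,0,0.22],[0,0,0]],
    [[0.078,0.004,0.259],[0,0,0]],
  ],
)

```text
time_s: 7.25
tcp_pos: [0.5755, -0.1167, 0.1357]
eef_rot: [179.9, 75.0, -84.3]
contact_force: [-0.0, 0.0, -4.5]
gripper_width: 0.0216
```

```bash
python3 - <<'E'
from plan import *
st()
plan([bar(-.090,15,.003),bar(-.058,15,.0015)])
E
```

```text
t 7.25 p [ 0.5755 -0.1167  0.1357] yaw(y) -174.21 x [ 0.0256 -0.2572 -0.966 ] F [-0.   0.  -4.5] w 0.0216 q [ 16.1  16.6 -30.2  20.1 -47.8 -24.4]
[[-0.0, -0.008, -0.001], [-0.0, 0.0, -0.001]] -> [ 0.5767 -0.1168  0.1358]
[[0.01, 0.0, 0.224], [0.0, -0.0, 0.0]] -> [ 0.5734 -0.085   0.1257]
```

Emit:
send_rows(
  plan=[
    [[0,0,0.04],[0,0,0]],
    [[0.003,0,0.09],[0,0,0]],
    [[0.006,0,0.14],[0,0,0]],
    [[0.01,0,0.19],[0,0,0]],
    [[0.01,0,0.223],[0,0,0]],
  ],
)

```text
time_s: 7.75
tcp_pos: [0.5722, -0.0844, 0.1254]
eef_rot: [179.9, 75.0, -84.3]
contact_force: [0.7, -2.3, -5.3]
gripper_width: 0.0215
```

```bash
python3 - <<'E'
from plan import *
st()
for phi in(10,4,0,-4,-8):
    s=bar(-.058,phi,0);print(phi,np.round(s[0],4))
plan([bar(-.058,10,0),bar(-.058,5,0)])
E
```

```text
t 7.75 p [ 0.5722 -0.0844  0.1254] yaw(y) -174.2 x [ 0.0255 -0.2573 -0.966 ] F [ 0.7 -2.3 -5.3] w 0.0215 q [ 19.5  17.  -31.2  20.  -47.2 -28. ]
10 [ 0.574  -0.0909  0.1097]
4 [ 0.5745 -0.0957  0.0917]
0 [ 0.5747 -0.0976  0.0794]
-4 [ 0.5748 -0.0984  0.0671]
-8 [ 0.5748 -0.0981  0.0548]
[[0.113, -0.008, -0.016], [0.0, -0.111, -0.001]] -> [ 0.574  -0.0909  0.1097]
[[0.103, -0.0, -0.011], [0.0, -0.111, -0.0]] -> [ 0.5745 -0.0951  0.0947]
```

Emit:
send_rows(
  plan=[
    [[0.022,0,-0.003],[0,-0.022,0]],
    [[0.044,0,-0.006],[0,-0.044,0]],
    [[0.066,0,-0.009],[0,-0.066,0]],
    [[0.09,0,-0.012],[0,-0.088,0]],
    [[0.113,0,-0.016],[0,-0.111,0]],
  ],
)

```text
time_s: 8.25
tcp_pos: [0.5731, -0.0912, 0.1096]
eef_rot: [180.0, 80.1, -84.2]
contact_force: [-0.3, 1.1, -3.1]
gripper_width: 0.0218
```

```bash
python3 - <<'E'
from plan import *
st()
plan([bar(-.058,10,0,.004),bar(-.058,5,0,.004)])
E
```

```text
t 8.25 p [ 0.5731 -0.0912  0.1096] yaw(y) -174.22 x [ 0.0173 -0.1709 -0.9851] F [-0.3  1.1 -3.1] w 0.0218 q [ 16.2  18.  -28.8  13.6 -45.7 -20.1]
[[-0.001, 0.0, 0.002], [-0.0, 0.002, -0.0]] -> [ 0.573  -0.091   0.1097]
[[0.103, -0.0, -0.011], [-0.0, -0.111, -0.0]] -> [ 0.5735 -0.0952  0.0947]
```

Emit:
send_rows(
  plan=[
    [[0.02,0,-0.001],[0,-0.022,0]],
    [[0.04,0,-0.003],[0,-0.044,0]],
    [[0.06,0,-0.005],[0,-0.066,0]],
    [[0.08,0,-0.008],[0,-0.088,0]],
    [[0.102,0,-0.009],[0,-0.111,0]],
  ],
)

```text
time_s: 8.75
tcp_pos: [0.5738, -0.095, 0.0949]
eef_rot: [-179.5, 85.2, -83.7]
contact_force: [-1.6, 5.7, 0.5]
gripper_width: 0.0218
```

```bash
python3 - <<'E'
from plan import *
st()
plan([bar(-.058,5,0,.004),bar(-.058,0,0,.004)])
E
```

```text
t 8.75 p [ 0.5738 -0.095   0.0949] yaw(y) -174.19 x [ 0.0092 -0.0833 -0.9965] F [-1.6  5.7  0.5] w 0.0218 q [ 12.9  19.4 -25.9   6.7 -45.5 -11.8]
[[0.001, 0.003, -0.001], [0.0, 0.004, 0.001]] -> [ 0.5735 -0.0952  0.0947]
[[0.103, 0.0, -0.008], [0.0, -0.111, 0.0]] -> [ 0.5737 -0.0977  0.0794]
```

Emit:
send_rows(
  plan=[
    [[0.02,0,-0.001],[0,-0.022,0]],
    [[0.04,0,-0.002],[0,-0.044,0]],
    [[0.06,0,-0.003],[0,-0.066,0]],
    [[0.08,0,-0.004],[0,-0.088,0]],
    [[0.102,0,-0.005],[0,-0.109,0]],
  ],
)

```text
time_s: 9.25
tcp_pos: [0.5742, -0.097, 0.0797]
eef_rot: [-17.3, 89.8, 78.5]
contact_force: [-1.9, 1.9, 2.5]
gripper_width: 0.0214
```

```bash
python3 look2.py | grep -v pred; python3 - <<'E'
from plan import *
plan([bar(-.058,0,0,.004),bar(-.058,-5,0,.004)])
E
```

```text
t 9.25 p [ 0.5742 -0.097   0.0797] yaw(y) -174.18 x [ 0.0006  0.0031 -1.    ] F [-1.9  1.9  2.5] w 0.0214 q [  9.5  21.  -22.8  -0.2 -46.1  -3.5]
max y [-96.4355 -94.6822 -94.6669 -92.8478 -91.978  -91.2282]
plate top z 82.26975055027175 575
boss z 96.65453685449704
[[0.002, 0.003, -0.004], [-0.001, 0.003, 0.001]] -> [ 0.5737 -0.0977  0.0794]
[[0.103, -0.0, -0.006], [-0.0, -0.111, -0.0]] -> [ 0.5738 -0.0986  0.064 ]look2.py:6: RuntimeWarning: All-NaN slice encountered
  w=np.nanmedian(W,0)
```

Emit:
send_rows(
  plan=[
    [[0.02,0,-0.001],[0,-0.022,0]],
    [[0.04,0,-0.003],[0,-0.044,0]],
    [[0.06,0,-0.005],[0,-0.066,0]],
    [[0.08,0,-0.007],[0,-0.088,0]],
    [[0.104,0,-0.008],[0,-0.109,0]],
  ],
)

```text
time_s: 9.9
tcp_pos: [0.5748, -0.0981, 0.0643]
eef_rot: [-1.2, 84.9, 94.6]
contact_force: [-3.1, 3.4, 6.6]
gripper_width: 0.022
```

```bash
python3 - <<'E'
from plan import *
st()
plan([bar(-.058,-5,0,.004),bar(-.058,-8,0,.004)])
E
```

```text
t 9.9 p [ 0.5748 -0.0981  0.0643] yaw(y) -174.21 x [-0.0072  0.0889 -0.996 ] F [-3.1  3.4  6.6] w 0.022 q [  6.1  23.  -19.6  -6.9 -47.5   4.4]
[[0.002, 0.007, -0.003], [0.0, 0.003, 0.002]] -> [ 0.5738 -0.0986  0.064 ]
[[0.061, -0.0, -0.003], [-0.0, -0.067, 0.0]] -> [ 0.5738 -0.0982  0.0548]
```

Emit:
send_rows(
  plan=[
    [[0.015,0,-0.001],[0,-0.018,0]],
    [[0.03,0,-0.002],[0,-0.036,0]],
    [[0.045,0,-0.003],[0,-0.055,0]],
    [[0.062,0,-0.004],[0,-0.072,0]],
    [[0.076,0,-0.004],[0,-0.082,0]],
  ],
)

```text
time_s: 10.4
tcp_pos: [0.5753, -0.098, 0.0533]
eef_rot: [-1.2, 81.1, 94.6]
contact_force: [-2.1, 0.6, 7.2]
gripper_width: 0.0215
```

```bash
python3 look2.py | grep -v pred; python3 - <<'E'
from plan import *
plan([bar(-.058,-10,0,.004),bar(-.058,-11,0,.004)])
E
```

```text
t 10.4 p [ 0.5753 -0.098   0.0533] yaw(y) -174.19 x [-0.0125  0.1536 -0.9881] F [-2.1  0.6  7.2] w 0.0215 q [  3.5  24.5 -17.2 -11.8 -49.   10.2]
max y [-104.2208 -103.2817 -101.2659 -100.5153  -96.731   -95.3506]
plate top z 88.91191058466141 589
boss z 103.20886735018402
[[0.031, 0.011, -0.001], [0.001, -0.026, 0.004]] -> [ 0.5737 -0.0977  0.0487]
[[0.02, 0.0, -0.001], [-0.0, -0.022, 0.0]] -> [ 0.5737 -0.0973  0.0456]look2.py:6: RuntimeWarning: All-NaN slice encountered
  w=np.nanmedian(W,0)
```

Emit:
send_rows(
  plan=[
    [[0.015,0,0],[0,-0.015,0]],
    [[0.03,0,0],[0,-0.032,0]],
    [[0.045,0,0],[0,-0.048,0]],
    [[0.06,0,0],[0,-0.062,0]],
    [[0.071,0,0],[0,-0.07,0]],
  ],
)

```text
time_s: 11.05
tcp_pos: [0.5758, -0.0973, 0.0433]
eef_rot: [-1.2, 78.0, 94.6]
contact_force: [-2.8, -2.1, 8.9]
gripper_width: 0.0215
```

```bash
python3 look2.py | grep -v pred; python3 - <<'E'
from plan import *
plan([bar(-.058,-5,0.0005,.005),bar(-.058,0,0.0005,.005)])
E
```

```text
t 11.05 p [ 0.5758 -0.0973  0.0433] yaw(y) -174.16 x [-0.0168  0.2073 -0.9781] F [-2.8 -2.1  8.9] w 0.0215 q [  1.3  26.  -15.3 -15.6 -50.4  14.7]
max y [-106.3817 -105.7112 -105.0936 -104.2296 -103.2754  -99.7232]
plate top z 91.5600369358192 598
boss z 104.92596438145385
[[-0.14, 0.006, 0.022], [0.001, 0.155, 0.005]] -> [ 0.5748 -0.0985  0.0645]
[[-0.102, 0.0, 0.014], [0.0, 0.111, -0.0]] -> [ 0.5747 -0.0976  0.0799]look2.py:6: RuntimeWarning: All-NaN slice encountered
  w=np.nanmedian(W,0)
```

Emit:
send_rows(
  plan=[
    [[0.008,0,0],[0,-0.008,0]],
    [[0.015,0,0],[0,-0.016,0]],
    [[0.024,0,0],[0,-0.024,0]],
    [[0.024,0,0],[0,-0.024,0]],
    [[0.024,0,0],[0,-0.024,0]],
  ],
)

```text
time_s: 11.7
tcp_pos: [0.5759, -0.097, 0.0402]
eef_rot: [-1.3, 76.9, 94.6]
contact_force: [-2.7, -0.3, 6.8]
gripper_width: 0.0215
```

```bash
python3 look2.py 2>/dev/null| grep -v pred; python3 - <<'E'
from plan import *
plan([bar(-.058,-5,0.0005,.005),bar(-.058,2,0.001,.005),bar(-.115,6,.004,.005)])
E
```

```text
t 11.7 p [ 0.5759 -0.097   0.0402] yaw(y) -174.13 x [-0.0181  0.2257 -0.974 ] F [-2.7 -0.3  6.8] w 0.0215 q [  0.5  26.5 -14.7 -16.9 -51.   16.3]
max y [-109.5451 -105.5806 -105.3256 -103.9945 -103.1161 -101.9209]
plate top z 92.37063524866885 605
boss z 106.40417581025896
[[-0.159, 0.008, 0.028], [0.003, 0.179, 0.006]] -> [ 0.5748 -0.0985  0.0645]
[[-0.146, -0.0, 0.024], [-0.0, 0.156, -0.0]] -> [ 0.5746 -0.0968  0.0866]
[[-0.129, 0.0, -0.368], [0.0, 0.089, 0.0]] -> [ 0.5801 -0.1511  0.1078]
```

Emit:
send_rows(
  plan=[
    [[-0.03,0,0.005],[0,0.036,0]],
    [[-0.06,0,0.01],[0,0.07,0]],
    [[-0.09,0,0.016],[0,0.11,0]],
    [[-0.125,0,0.022],[0,0.145,0]],
    [[-0.159,0,0.028],[0,0.179,0]],
  ],
)

```text
time_s: 12.35
tcp_pos: [0.5754, -0.0984, 0.0639]
eef_rot: [-2.8, 85.0, 93.0]
contact_force: [-1.1, 0.8, -1.9]
gripper_width: 0.0214
```

Emit:
send_rows(
  plan=[
    [[-0.03,0,0.005],[0,0.03,0]],
    [[-0.06,0,0.01],[0,0.06,0]],
    [[-0.09,0,0.015],[0,0.09,0]],
    [[-0.12,0,0.02],[0,0.125,0]],
    [[-0.146,0,0.024],[0,0.156,0]],
  ],
)

```text
time_s: 12.85
tcp_pos: [0.5748, -0.0967, 0.0854]
eef_rot: [-173.6, 88.0, -77.8]
contact_force: [-1.9, 1.8, -1.4]
gripper_width: 0.0218
```

```bash
python3 look2.py 2>/dev/null| grep -v pred; python3 - <<'E'
from plan import *
plan([bar(-.115,6,.004,.005),((.575,-.18,.14),tool(183)),((.4273,-.206,.12),tool(180.4)),((.4273,-.206,.0235),tool(180.4))])
E
```

```text
t 12.85 p [ 0.5748 -0.0967  0.0854] yaw(y) -174.22 x [ 0.0072 -0.0336 -0.9994] F [-1.9  1.8 -1.4] w 0.0218 q [ 10.9  20.3 -24.2   2.8 -45.4  -7.1]
max y [-106.8999 -106.6288 -104.5875 -104.0188 -102.0366  -99.8499]
plate top z 92.44231227452914 600
boss z 106.11156094442742
[[-0.136, 0.002, -0.37], [0.001, 0.091, 0.005]] -> [ 0.5801 -0.1511  0.1078]
[[-0.194, 0.054, -0.21], [0.062, -0.133, 0.003]] -> [ 0.575 -0.18   0.14 ]
[[0.133, 0.992, -0.122], [0.058, -0.0, 0.0]] -> [ 0.4273 -0.206   0.12  ]
[[0.643, 0.0, -0.0], [-0.0, 0.0, 0.0]] -> [ 0.4273 -0.206   0.0235]
```

The plate stays up at about 13 mm. Now I'll withdraw the bar and carry it back.

Emit:
send_rows(
  plan=[
    [[-0.02,0,-0.07],[0,0.01,0]],
    [[-0.04,0,-0.15],[0,0.03,0]],
    [[-0.07,0,-0.22],[0,0.05,0]],
    [[-0.1,0,-0.3],[0,0.07,0]],
    [[-0.136,0,-0.37],[0,0.091,0]],
  ],
)

```text
time_s: 13.5
tcp_pos: [0.5802, -0.1525, 0.108]
eef_rot: [-178.1, 83.9, -82.3]
contact_force: [-0.2, 0.3, -4.5]
gripper_width: 0.0217
```

Emit:
send_rows(
  plan=[
    [[-0.05,0.01,-0.04],[0.01,-0.03,0]],
    [[-0.1,0.02,-0.08],[0.02,-0.06,0]],
    [[-0.15,0.03,-0.13],[0.04,-0.09,0]],
    [[-0.19,0.05,-0.18],[0.06,-0.133,0]],
    [[-0.194,0.054,-0.21],[0.062,-0.133,0]],
  ],
)

```text
time_s: 14.0
tcp_pos: [0.5754, -0.183, 0.1416]
eef_rot: [-102.5, 89.5, -9.6]
contact_force: [0.7, 0.3, -4.3]
gripper_width: 0.0218
```

Emit:
send_rows(
  plan=[
    [[0.02,0.2,-0.02],[0.01,0,0]],
    [[0.04,0.4,-0.05],[0.02,0,0]],
    [[0.08,0.6,-0.07],[0.04,0,0]],
    [[0.11,0.8,-0.1],[0.05,0,0]],
    [[0.133,0.99,-0.122],[0.058,0,0]],
  ],
)

```text
time_s: 14.5
tcp_pos: [0.4264, -0.2094, 0.1201]
eef_rot: [-109.8, 89.5, -19.5]
contact_force: [-0.3, -0.4, -4.4]
gripper_width: 0.0215
```

```bash
python3 - <<'E'
from plan import *
st()
plan([((.4273,-.206,.0235),tool(180.4))])
E
```

```text
t 14.5 p [ 0.4264 -0.2094  0.1201] yaw(y) -179.69 x [ 0.0075 -0.0026 -1.    ] F [-0.3 -0.4 -4.4] w 0.0215 q [ -2.2   8.7 -34.1   0.2 -46.8   2.4]
[[0.644, -0.001, 0.024], [-0.002, -0.003, 0.009]] -> [ 0.4273 -0.206   0.0235]
```

Emit:
send_rows(
  plan=[
    [[0.14,0,0.01],[0,0,0.009]],
    [[0.28,0,0.02],[0,0,0.009]],
    [[0.42,0,0.02],[0,0,0.009]],
    [[0.54,0,0.02],[0,0,0.009]],
    [[0.6,0,0.02],[0,0,0.009]],
  ],
)

```text
time_s: 15.0
tcp_pos: [0.4262, -0.2067, 0.0288]
eef_rot: [152.9, 89.8, -116.8]
contact_force: [-0.5, 0.1, -4.2]
gripper_width: 0.0211
```

Emit:
send_rows(
  plan=[
    [[0.01,0,0],[0,0,0]],
    [[0.02,0,0],[0,0,0]],
    [[0.028,0,0],[0,0,0]],
    [[0.034,0,0],[0,0,0]],
    [[0.038,0,0],[0,0,0]],
  ],
)

```text
time_s: 15.5
tcp_pos: [0.4266, -0.2068, 0.0235]
eef_rot: [171.3, 89.8, -98.4]
contact_force: [-0.1, -0.5, -1.8]
gripper_width: 0.0217
```

```bash
python3 - <<'E'
from plan import *
st()
E
```

```text
t 15.5 p [ 0.4266 -0.2068  0.0235] yaw(y) -179.66 x [-0.0005 -0.0035 -1.    ] F [-0.1 -0.5 -1.8] w 0.0217 q [ -1.8  17.6 -39.7   0.4 -32.7   1.9]
```

Emit:
send_rows(
  plan=[
    [[0,0,0],[0,0,0]],
    [[0,0,0],[0,0,0]],
    [[-0.03,0,0],[0,0,0]],
    [[-0.2,0,0],[0,0,0]],
    [[-0.5,0,0],[0,0,0]],
  ],
  jaw=0.05,
)

```text
time_s: 16.0
tcp_pos: [0.4248, -0.2064, 0.0976]
eef_rot: [115.8, 89.6, -153.9]
contact_force: [1.6, -0.5, -0.9]
gripper_width: 0.0458
```

```bash
python3 - <<'E'
from plan import *
st()
a=np.radians(21.8)
x,y=.5415-.037*np.cos(a),-.3568-.037*np.sin(a);print(x,y)
plan([((x,y,.10),tool(111.8)),((x,y,.022),tool(111.8))])
E
```

```text
t 16.0 p [ 0.4248 -0.2064  0.0976] yaw(y) -179.68 x [-0.0061 -0.003  -1.    ] F [ 1.6 -0.5 -0.9] w 0.0458 q [ -1.8  10.6 -35.5   0.3 -44.3   1.9]
0.5071460244054062 -0.3705406099153587
[[-0.008, -0.271, -0.549], [0.761, -0.004, -0.002]] -> [ 0.466  -0.2884  0.0988]
[[-0.009, -0.533, -0.301], [0.761, -0.004, -0.002]] -> [ 0.5071 -0.3705  0.1   ]
[[0.52, 0.0, 0.0], [-0.0, -0.0, 0.0]] -> [ 0.5071 -0.3705  0.022 ]
```

Emit:
send_rows(
  plan=[
    [[-0.01,-0.05,-0.11],[0.15,0,0]],
    [[-0.01,-0.1,-0.22],[0.3,0,0]],
    [[-0.01,-0.16,-0.33],[0.45,0,0]],
    [[-0.01,-0.22,-0.44],[0.6,0,0]],
    [[-0.01,-0.271,-0.549],[0.761,0,0]],
  ],
)

```text
time_s: 16.5
tcp_pos: [0.4665, -0.2892, 0.0998]
eef_rot: [155.7, 89.6, -148.5]
contact_force: [1.1, -0.2, 0.5]
gripper_width: 0.0462
```

Emit:
send_rows(
  plan=[
    [[-0.01,-0.11,-0.06],[0.15,0,0]],
    [[-0.01,-0.22,-0.12],[0.3,0,0]],
    [[-0.01,-0.33,-0.18],[0.45,0,0]],
    [[-0.01,-0.44,-0.24],[0.6,0,0]],
    [[-0.01,-0.533,-0.301],[0.761,0,0]],
  ],
)

```text
time_s: 17.0
tcp_pos: [0.5078, -0.3724, 0.1018]
eef_rot: [-165.2, 89.7, -143.9]
contact_force: [-0.8, 1.3, -0.3]
gripper_width: 0.0462
```

```bash
python3 - <<'E'
from plan import *
st()
plan([((.5071,-.3705,.022),tool(111.8))])
w=np.nanmedian([cloud(r.capture("top")) for i in range(3)],0)
m=(w[...,0]>.35)&(w[...,0]<.5)&(w[...,1]>-.3)&(w[...,1]<.05)&(w[...,2]>.006)&(w[...,2]<.05)
print("bar",cv2.minAreaRect((w[m][:,:2]*1000).astype(np.float32)),np.median(w[m],0),w[m][:,2].max(), np.median(w[m&(w[...,1]>-.14)][:,2]))
E
```

```text
t 17.0 p [ 0.5078 -0.3724  0.1018] yaw(y) 111.28 x [-0.0049 -0.0035 -1.    ] F [-0.8  1.3 -0.3] w 0.0462 q [-18.4  23.4 -15.5   0.4 -51.3 -50.6]
[[0.532, 0.014, 0.003], [-0.012, -0.007, 0.002]] -> [ 0.5071 -0.3705  0.022 ]
bar ((453.6013488769531, -56.53673553466797), (72.44178009033203, 151.11273193359375), 0.1169896125793457) [ 0.4252 -0.0524  0.0115] 0.017218366275722152 0.011516776163601694<stdin>:4: RuntimeWarning: All-NaN slice encountered
```

Emit:
send_rows(
  plan=[
    [[0.12,0.01,0],[-0.01,-0.007,0]],
    [[0.25,0.014,0],[-0.012,-0.007,0]],
    [[0.38,0.014,0.003],[-0.012,-0.007,0]],
    [[0.48,0.014,0.003],[-0.012,-0.007,0]],
    [[0.53,0.014,0.003],[-0.012,-0.007,0]],
  ],
)

```text
time_s: 17.65
tcp_pos: [0.5055, -0.3693, 0.0208]
eef_rot: [168.0, 89.9, -169.7]
contact_force: [-0.7, -0.6, -0.1]
gripper_width: 0.046
```

Emit:
send_rows(
  plan=[
    [[0.01,0,0],[0,0,0]],
    [[0.01,0,0],[0,0,0]],
    [[0.01,0,0],[0,0,0]],
    [[0.01,0,0],[0,0,0]],
    [[0.01,0,0],[0,0,0]],
  ],
  jaw=-1,
  force=30,
)

```text
time_s: 18.15
tcp_pos: [0.5058, -0.3692, 0.0201]
eef_rot: [-174.5, 89.9, -152.2]
contact_force: [-0.8, 2.0, 3.4]
gripper_width: 0.0277
```

```bash
python3 - <<'E'
from plan import *
st()
E
```

```text
t 18.15 p [ 0.5058 -0.3692  0.0201] yaw(y) 112.27 x [-0.0011 -0.0006 -1.    ] F [-0.8  2.   3.4] w 0.0277 q [-18.3  28.7 -19.8   0.1 -41.5 -49.5]
```

```bash
cat >> plan.py <<'E'
def sp(end_x,up,z=None,dy=0):
    d=die(end_x-.1077,dy);return (d[0],d[1],.0711+up),tool(90+YAW)
E
python3 - <<'E'
from plan import *
plan([((.505,-.369,.12),tool(112.27)),sp(-.058,.05),sp(-.058,.012),sp(-.058,.001),sp(-.02,.001)])
E
```

```text
[[-0.666, 0.003, -0.005], [-0.0, -0.002, 0.0]] -> [ 0.505 -0.369  0.12 ]
[[-0.002, 0.91, 0.14], [0.092, 0.0, 0.0]] -> [ 0.4728 -0.2347  0.1203]
[[-0.002, 0.917, 0.075], [0.091, -0.0, -0.0]] -> [ 0.4406 -0.1005  0.1205]
[[-0.002, 0.92, 0.009], [0.092, 0.0, 0.0]] -> [0.4084 0.0338 0.1208]
[[-0.002, 0.919, -0.057], [0.092, -0.0, 0.0]] -> [0.3761 0.1681 0.1211]
[[0.253, -0.0, 0.0], [-0.0, 0.0, -0.0]] -> [0.3761 0.1681 0.0831]
[[0.073, 0.0, 0.0], [0.0, 0.0, 0.0]] -> [0.3761 0.1681 0.0721]
[[-0.0, -0.0, 0.253], [0.0, 0.0, 0.0]] -> [0.414  0.1719 0.0721]
```

Emit:
send_rows(
  plan=[
    [[-0.13,0,0],[0,0,0]],
    [[-0.26,0,0],[0,0,0]],
    [[-0.4,0,0],[0,0,0]],
    [[-0.54,0,0],[0,0,0]],
    [[-0.68,0,0],[0,0,0]],
  ],
)

```text
time_s: 18.65
tcp_pos: [0.5054, -0.3689, 0.1226]
eef_rot: [158.7, 89.9, -179.1]
contact_force: [0.7, -0.5, -2.1]
gripper_width: 0.0278
```

Emit:
send_rows(
  plan=[
    [[0,0.18,0.03],[0.02,0,0]],
    [[0,0.36,0.06],[0.04,0,0]],
    [[0,0.54,0.09],[0.06,0,0]],
    [[0,0.72,0.12],[0.08,0,0]],
    [[0,0.91,0.14],[0.092,0,0]],
  ],
)

```text
time_s: 19.15
tcp_pos: [0.4725, -0.2337, 0.1224]
eef_rot: [155.5, 89.9, 173.5]
contact_force: [0.4, -0.5, -1.2]
gripper_width: 0.028
```

Emit:
send_rows(
  plan=[
    [[0,0.18,0.015],[0.02,0,0]],
    [[0,0.36,0.03],[0.04,0,0]],
    [[0,0.54,0.045],[0.06,0,0]],
    [[0,0.72,0.06],[0.08,0,0]],
    [[0,0.91,0.075],[0.092,0,0]],
  ],
)

```text
time_s: 19.65
tcp_pos: [0.4401, -0.0995, 0.1224]
eef_rot: [157.4, 89.8, 171.3]
contact_force: [0.8, 0.9, -1.2]
gripper_width: 0.0277
```

Emit:
send_rows(
  plan=[
    [[0,0.18,0],[0.02,0,0]],
    [[0,0.36,0],[0.04,0,0]],
    [[0,0.54,0.005],[0.06,0,0]],
    [[0,0.72,0.01],[0.08,0,0]],
    [[0,0.91,0.01],[0.092,0,0]],
  ],
)

```text
time_s: 20.15
tcp_pos: [0.4083, 0.0342, 0.1225]
eef_rot: [157.2, 89.8, 166.9]
contact_force: [0.0, 0.1, -2.8]
gripper_width: 0.0276
```

```bash
python3 - <<'E'
from plan import *
st()
plan([sp(-.060,.04),sp(-.060,.012)])
E
```

```text
t 20.15 p [0.4083 0.0342 0.1225] yaw(y) 99.66 x [-0.0027  0.0006 -1.    ] F [ 0.   0.1 -2.8] w 0.0276 q [  32.6    2.5  -40.8   -0.2  -46.8 -112.8]
[[0.077, 0.916, -0.074], [0.086, -0.003, -0.001]] -> [0.3742 0.1679 0.1111]
[[0.187, -0.0, -0.0], [-0.0, -0.0, 0.0]] -> [0.3742 0.1679 0.0831]
```

Emit:
send_rows(
  plan=[
    [[0,0.18,-0.015],[0.02,0,0]],
    [[0.02,0.36,-0.03],[0.04,0,0]],
    [[0.04,0.54,-0.045],[0.06,0,0]],
    [[0.06,0.74,-0.06],[0.08,0,0]],
    [[0.077,0.916,-0.074],[0.086,0,0]],
  ],
)

```text
time_s: 20.65
tcp_pos: [0.3735, 0.1688, 0.1111]
eef_rot: [156.3, 89.8, 162.0]
contact_force: [0.8, 0.2, -2.7]
gripper_width: 0.028
```

```bash
python3 - <<'E'
from plan import *
st()
for i in range(3):
    c=r.capture("scene")
w=cloud(c);a=np.radians(YAW);d=w[...,:2]-O;D=np.stack([d@[np.cos(a),np.sin(a)],d@[-np.sin(a),np.cos(a)],w[...,2]],-1)*1000
m=(D[...,0]>-120)&(D[...,0]<-52)&(abs(D[...,1])<25)&(D[...,2]>95)&(D[...,2]<125);P=D[m]
print(len(P),np.median(P,0),np.percentile(P,[2,98],axis=0))
t=r.capture("top")["color"]
s=c["color"][160:290,170:330,::-1]
cv2.imwrite("pics/s1.png",np.hstack([cv2.resize(t[120:250,150:310,::-1],None,fx=2.5,fy=2.5),cv2.resize(s,None,fx=2.5,fy=2.5)]))
plan([sp(-.060,.04),sp(-.060,.012)])
E
```

```text
t 20.65 p [0.3735 0.1688 0.1111] yaw(y) 95.75 x [-0.0028  0.0009 -1.    ] F [ 0.8  0.2 -2.7] w 0.028 q [  52.1    3.5  -41.7   -0.2  -44.9 -136.2]
136 [-81.6553   8.4328 109.9369] [[-101.2162  -12.1011   96.4435]
 [ -61.9865   18.7653  114.6428]]
[[-0.001, -0.001, 0.003], [0.002, -0.004, -0.001]] -> [0.3742 0.1679 0.1111]
[[0.187, -0.0, 0.0], [0.0, 0.0, 0.0]] -> [0.3742 0.1679 0.0831]
```

View pics/s1.png

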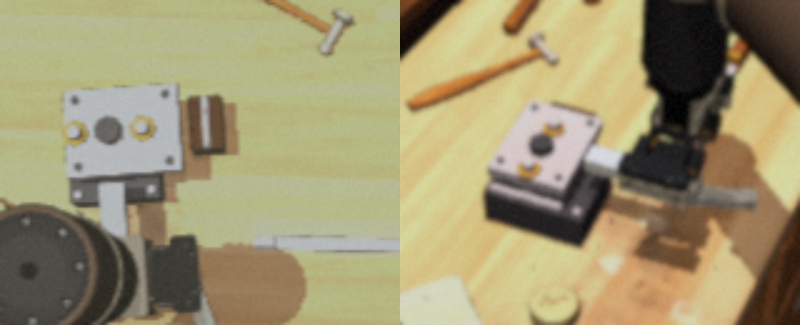

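Both views show the spacer in the gripper, centred before the gap over the sill (top crop (112,200)). I'll measure its lateral position and height.

```bash
cat > look3.py <<'E'
from plan import *
def spc(zlo,zhi,x0=-100,x1=-40):
    w=np.nanmedian([cloud(r.capture("top")) for i in range(3)],0);a=np.radians(YAW);d=w[...,:2]-O;D=np.stack([d@[np.cos(a),np.sin(a)],d@[-np.sin(a),np.cos(a)],w[...,2]],-1)*1000
    m=(D[...,0]>x0)&(D[...,0]<x1)&(abs(D[...,1])<25)&(D[...,2]>zlo)&(D[...,2]<zhi);P=D[m]
    print(len(P),"med",np.median(P,0),"ends",np.percentile(P,[1,99],axis=0),cv2.minAreaRect(P[:,:2].astype(np.float32)))
    k=D[(abs(D[...,0])<9)&(abs(D[...,1])<9)];print("boss",np.nanmedian(k[:,2]))
E
python3 -c "
from look3 import *
spc(97,125,-100,-45)" 2>/dev/null
```

```text
154 med [-80.6887  -3.7893 110.5554] ends [[-99.8076 -17.2265  99.1187]
 [-61.2044  10.0364 113.9737]] ((-80.07929229736328, -3.3912391662597656), (39.64455795288086, 28.091283798217773), 1.701492428779602)
boss 106.23988433798792
```

Emit:
send_rows(
  plan=[
    [[0.04,0,0],[0,0,0]],
    [[0.08,0,0],[0,0,0]],
    [[0.12,0,0],[0,0,0]],
    [[0.16,0,0],[0,0,0]],
    [[0.187,0,0],[0,0,0]],
  ],
)

```text
time_s: 21.5
tcp_pos: [0.3739, 0.1668, 0.0823]
eef_rot: [179.0, 89.8, -175.3]
contact_force: [-0.8, -0.6, -1.2]
gripper_width: 0.0279
```

```bash
python3 - 2>/dev/null <<'E'
from look3 import *
st()
spc(75,100,-100,-53)
plan([sp(-.060,.001),sp(-.03,.001)])
E
```

```text
t 21.5 p [0.3739 0.1668 0.0823] yaw(y) 95.73 x [-0.0036 -0.0003 -1.    ] F [-0.8 -0.6 -1.2] w 0.0279 q [  51.8    6.3  -43.7   -0.2  -40.2 -135.9]
143 med [-79.2986  -4.6155  81.4906] ends [[-98.799  -18.0556  76.8997]
 [-60.7757   9.9934  84.9804]] ((-79.93933868408203, -3.487346649169922), (28.499296188354492, 38.0386848449707), 88.32292175292969)
boss 105.63249528843289
[[0.071, 0.006, 0.003], [-0.001, -0.005, 0.0]] -> [0.3742 0.1679 0.0721]
[[-0.0, -0.0, 0.2], [0.0, -0.0, 0.0]] -> [0.404  0.1709 0.0721]
```

Emit:
send_rows(
  plan=[
    [[0.015,0.008,0],[0,0,0]],
    [[0.03,0.016,0],[0,0,0]],
    [[0.045,0.025,0],[0,0,0]],
    [[0.06,0.028,0.003],[0,0,0]],
    [[0.066,0.028,0.003],[0,0,0]],
  ],
)

```text
time_s: 22.15
tcp_pos: [0.3739, 0.1712, 0.0726]
eef_rot: [-177.8, 89.8, -172.0]
contact_force: [0.0, 0.5, -1.8]
gripper_width: 0.0277
```

```bash
python3 - 2>/dev/null <<'E'
from look3 import *
st()
spc(62,100,-100,-53)
plan([sp(-.03,.001,dy=.003),sp(0.006,.001,dy=.003)])
E
```

```text
t 22.15 p [0.3739 0.1712 0.0726] yaw(y) 95.76 x [-0.0037 -0.0005 -1.    ] F [ 0.   0.5 -1.8] w 0.0277 q [  52.3    7.4  -44.2   -0.2  -38.6 -136.3]
143 med [-79.798   -0.0206  71.8101] ends [[-99.6644 -13.5245  66.0539]
 [-60.0685  14.2086  76.0368]] ((-79.62492370605469, -0.060085296630859375), (40.098388671875, 28.154470443725586), 3.3082690238952637)
boss 105.2768285008796
[[0.003, -0.001, 0.2], [-0.001, -0.005, 0.0]] -> [0.4037 0.1739 0.0721]
[[0.0, 0.0, 0.24], [-0.0, 0.0, -0.0]] -> [0.4395 0.1775 0.0721]
```

Emit:
send_rows(
  plan=[
    [[0,0,0.04],[0,-0.005,0]],
    [[0,0,0.08],[0,-0.005,0]],
    [[0,0,0.12],[0,-0.005,0]],
    [[0,0,0.16],[0,-0.005,0]],
    [[0,0,0.2],[0,-0.005,0]],
  ],
)

```text
time_s: 22.8
tcp_pos: [0.4044, 0.1741, 0.0726]
eef_rot: [-40.1, 90.0, -34.3]
contact_force: [-0.5, -0.4, -1.1]
gripper_width: 0.0277
```

Emit:
send_rows(
  plan=[
    [[0,0,0.05],[0,0,0]],
    [[0,0,0.1],[0,0,0]],
    [[0,0,0.15],[0,0,0]],
    [[0,0,0.2],[0,0,0]],
    [[0,0,0.22],[0,0,0]],
  ],
)

```text
time_s: 23.3
tcp_pos: [0.4381, 0.1776, 0.0725]
eef_rot: [-34.0, 90.0, -28.3]
contact_force: [0.3, 0.9, -1.5]
gripper_width: 0.0276
```

```bash
python3 - 2>/dev/null <<'E'
from look3 import *
st()
plan([sp(0.006,.001,dy=.003),sp(.012,.001,dy=.003)])
E
```

```text
t 23.3 p [0.4381 0.1776 0.0725] yaw(y) 95.72 x [ 0.0004 -0.0002 -1.    ] F [ 0.3  0.9 -1.5] w 0.0276 q [  46.    12.7  -37.1    0.   -40.2 -130.3]
[[0.003, -0.001, 0.009], [-0.002, 0.0, 0.0]] -> [0.4395 0.1775 0.0721]
[[-0.0, -0.0, 0.04], [0.0, 0.0, -0.0]] -> [0.4455 0.1781 0.0721]
```

Emit:
send_rows(
  plan=[
    [[0,0,0.01],[0,0,0]],
    [[0,0,0.02],[0,0,0]],
    [[0,0,0.03],[0,0,0]],
    [[0,0,0.04],[0,0,0]],
    [[0,0,0.048],[0,0,0]],
  ],
)

```text
time_s: 23.8
tcp_pos: [0.4453, 0.1784, 0.0726]
eef_rot: [-14.4, 90.0, -8.6]
contact_force: [-0.1, -0.4, -1.4]
gripper_width: 0.0276
```

Emit:
send_rows(
  plan=[
    [[0,0,0.003],[0,0,0]],
    [[0,0,0.006],[0,0,0]],
    [[0,0,0.009],[0,0,0]],
    [[0,0,0.012],[0,0,0]],
    [[0,0,0.014],[0,0,0]],
  ],
)

```text
time_s: 24.3
tcp_pos: [0.4456, 0.1778, 0.0721]
eef_rot: [-154.6, 89.8, -148.8]
contact_force: [-9.9, 2.2, 1.1]
gripper_width: 0.028
```

The stop was met at the predicted position (9.9 N). Now I'll lower about 1 mm and release.

Emit:
send_rows(
  plan=[
    [[0.003,0,0],[0,0,0]],
    [[0.005,0,0],[0,0,0]],
    [[0.007,0,0],[0,0,0]],
    [[0.008,0,0],[0,0,0]],
    [[0.008,0,0],[0,0,0]],
  ],
)

```text
time_s: 24.8
tcp_pos: [0.4456, 0.1777, 0.071]
eef_rot: [-154.8, 89.8, -149.0]
contact_force: [-4.5, -0.1, 3.7]
gripper_width: 0.0276
```

Emit:
send_rows(
  plan=[
    [[0,0,0],[0,0,0]],
    [[0,0,0],[0,0,0]],
    [[0,0,0],[0,0,0]],
    [[0,0,0],[0,0,0]],
    [[0,0,0],[0,0,0]],
  ],
  jaw=0.1,
)

```text
time_s: 25.3
tcp_pos: [0.4457, 0.1778, 0.0711]
eef_rot: [-154.5, 89.8, -148.8]
contact_force: [-0.3, 0.5, 0.3]
gripper_width: 0.0479
```

```bash
python3 - 2>/dev/null <<'E'
from look3 import *
st()
spc(62,85,-135,-53)
s=r.get_state();p=s["tcp_pos"]
plan([((p[0],p[1],.19),tool(95.8)),((.541,.1848,.19),tool(95.8)),((.541,.1848,.135),tool(95.8))])
E
```

```text
t 25.3 p [0.4457 0.1778 0.0711] yaw(y) 95.72 x [-0.0023 -0.0014 -1.    ] F [-0.3  0.5  0.3] w 0.0479 q [  45.3   13.6  -36.1   -0.1  -40.5 -129.5]
2 med [-127.7011    5.55     66.5287] ends [[-127.7874    4.6423   63.2308]
 [-127.6148    6.4578   69.8267]] ((-127.70109558105469, 5.550043106079102), (1.8609812259674072, 0.0), 95.43110656738281)
boss 106.19124073217901
[[-0.793, -0.001, -0.002], [-0.002, -0.003, 0.002]] -> [0.4456 0.1778 0.19  ]
[[0.0, -0.018, 0.637], [0.0, 0.0, 0.0]] -> [0.541  0.1848 0.19  ]
[[0.367, -0.0, 0.0], [0.0, 0.0, 0.0]] -> [0.541  0.1848 0.135 ]
```

Emit:
send_rows(
  plan=[
    [[-0.1,0,0],[0,0,0]],
    [[-0.25,0,0],[0,0,0]],
    [[-0.45,0,0],[0,0,0]],
    [[-0.65,0,0],[0,0,0]],
    [[-0.79,0,0],[0,-0.003,0]],
  ],
)

```text
time_s: 25.95
tcp_pos: [0.4464, 0.1783, 0.1916]
eef_rot: [-9.1, 89.9, -3.4]
contact_force: [0.2, 0.1, -0.0]
gripper_width: 0.0483
```

```bash
python3 - 2>/dev/null <<'E'
from look3 import *
st()
spc(62,85,-138,-53)
plan([((.541,.1848,.17),tool(95.8)),((.541,.1848,.135),tool(95.8))])
E
```

```text
t 25.95 p [0.4464 0.1783 0.1916] yaw(y) 95.73 x [ 0.0015 -0.0001 -1.    ] F [ 0.2  0.1 -0. ] w 0.0483 q [  45.3    4.6  -27.7    0.1  -57.6 -129.6]
28 med [-123.5866    4.6596   70.7193] ends [[-127.467   -13.1576   64.1869]
 [-118.8118   14.6159   75.5995]] ((-123.44995880126953, 0.8366928100585938), (28.17863655090332, 8.632392883300781), 88.1524887084961)
boss 106.079275966388
[[0.141, -0.021, 0.631], [-0.002, 0.003, -0.001]] -> [0.541  0.1848 0.17  ]
[[0.233, 0.0, 0.0], [0.0, 0.0, 0.0]] -> [0.541  0.1848 0.135 ]
```

Emit:
send_rows(
  plan=[
    [[0.02,0,0.12],[0,0,0]],
    [[0.05,0,0.25],[0,0,0]],
    [[0.08,-0.01,0.38],[0,0,0]],
    [[0.12,-0.02,0.5],[0,0,0]],
    [[0.141,-0.021,0.631],[0,0.003,0]],
  ],
  jaw=-1,
)

```text
time_s: 26.6
tcp_pos: [0.5408, 0.1843, 0.1681]
eef_rot: [-174.9, 89.9, -169.2]
contact_force: [-1.5, -0.1, -1.1]
gripper_width: 0.0136
```

Emit:
send_rows(
  plan=[
    [[0.05,0,0],[0,0,0]],
    [[0.1,0,0],[0,0,0]],
    [[0.15,0,0],[0,0,0]],
    [[0.2,0,0],[0,0,0]],
    [[0.25,0,0],[0,0,0]],
  ],
)

```text
time_s: 27.1
tcp_pos: [0.5403, 0.1843, 0.1301]
eef_rot: [-175.9, 89.9, -170.2]
contact_force: [-0.1, -0.0, 0.2]
gripper_width: 0.0004
```

```bash
python3 - 2>/dev/null <<'E'
from look3 import *
st()
plan([((.541,.1848,.125),tool(95.8))])
E
```

```text
t 27.1 p [0.5403 0.1843 0.1301] yaw(y) 95.73 x [-0.0025 -0.0004 -1.    ] F [-0.1 -0.   0.2] w 0.0004 q [  38.4   16.8  -21.2   -0.1  -52.1 -122.6]
[[0.034, 0.003, 0.005], [-0.001, -0.003, 0.0]] -> [0.541  0.1848 0.125 ]
```

Emit:
send_rows(
  plan=[
    [[0.01,0,0],[0,0,0]],
    [[0.02,0,0],[0,0,0]],
    [[0.03,0,0],[0,0,0]],
    [[0.04,0,0],[0,0,0]],
    [[0.048,0,0],[0,0,0]],
  ],
)

```text
time_s: 27.6
tcp_pos: [0.5405, 0.1844, 0.1242]
eef_rot: [175.8, 89.9, -178.4]
contact_force: [-4.7, -0.4, 11.4]
gripper_width: 0.0001
```

Emit:
send_rows(
  plan=[
    [[0.005,0,0],[0,0,0]],
    [[0.01,0,0],[0,0,0]],
    [[0.014,0,0],[0,0,0]],
    [[0.018,0,0],[0,0,0]],
    [[0.018,0,0],[0,0,0]],
  ],
)

```text
time_s: 28.1
tcp_pos: [0.5406, 0.1845, 0.1226]
eef_rot: [145.1, 90.0, 150.8]
contact_force: [-4.8, -0.3, 10.3]
gripper_width: 0.0005
```

Emit:
send_rows(
  plan=[
    [[0.004,0,0],[0,0,0]],
    [[0.008,0,0],[0,0,0]],
    [[0.011,0,0],[0,0,0]],
    [[0.013,0,0],[0,0,0]],
    [[0.013,0,0],[0,0,0]],
  ],
)

```text
time_s: 28.6
tcp_pos: [0.5407, 0.1846, 0.1223]
eef_rot: [67.1, 90.0, 72.9]
contact_force: [-6.3, -1.1, 15.6]
gripper_width: 0.0001
```

Emit:
send_rows(
  plan=[
    [[0.011,0,0],[0,0,0]],
    [[0.014,0,0],[0,0,0]],
    [[0.016,0,0],[0,0,0]],
    [[0.018,0,0],[0,0,0]],
    [[0.018,0,0],[0,0,0]],
  ],
)

```text
time_s: 29.1
tcp_pos: [0.5407, 0.1846, 0.1222]
eef_rot: [24.1, 89.9, 29.9]
contact_force: [-10.5, -1.5, 23.8]
gripper_width: 0.0005
```

Emit:
send_rows(
  plan=[
    [[0.018,0,-0.004],[0,0,0]],
    [[0.019,0,-0.004],[0,0,0]],
    [[0.019,0,-0.004],[0,0,0]],
    [[0.019,0,-0.004],[0,0,0]],
    [[0.019,0,-0.004],[0,0,0]],
  ],
)

```text
time_s: 29.6
tcp_pos: [0.5406, 0.1846, 0.1222]
eef_rot: [13.8, 89.8, 19.7]
contact_force: [-10.1, -1.9, 24.3]
gripper_width: 0.0003
```

Emit:
send_rows(
  plan=[
    [[-0.005,0,0],[0,0,0]],
    [[-0.02,0,0],[0,0,0]],
    [[-0.1,0,0],[0,0,0]],
    [[-0.2,0,0],[0,0,0]],
    [[-0.3,0,0],[0,0,0]],
  ],
)

```text
time_s: 30.1
tcp_pos: [0.5405, 0.1845, 0.168]
eef_rot: [9.7, 89.8, 15.6]
contact_force: [-0.1, 0.2, -0.4]
gripper_width: 0.0005
```

Emit:
send_rows(
  plan=[
    [[-0.1,0,-0.2],[0,0,0]],
    [[-0.2,0,-0.4],[0,0,0]],
    [[-0.3,0,-0.6],[0,0,0]],
    [[-0.4,0,-0.8],[0,0,0]],
    [[-0.4,0,-0.9],[0,0,0]],
  ],
)

```text
time_s: 30.6
tcp_pos: [0.4052, 0.1707, 0.2298]
eef_rot: [25.0, 89.6, 30.9]
contact_force: [0.5, 0.3, -0.3]
gripper_width: 0.0003
```

```bash
python3 - 2>/dev/null <<'E'
from look3 import *
st()
spc(62,85,-138,-53)
w=np.nanmedian([cloud(r.capture("top")) for i in range(3)],0)
def q(n,x,y,z0=.012):
    m=(abs(w[...,0]-x)<.045)&(abs(w[...,1]-y)<.045)&(w[...,2]>z0)&(w[...,2]<.12);p=w[m];print(n,cv2.minAreaRect((p[:,:2]*1000).astype(np.float32))[:2])
q("jar",.6886,.374);q("tin",.4408,.3324);q("bottle",.675,-.215)
m=(w[...,0]>.38)&(w[...,0]<.5)&(w[...,1]>-.3)&(w[...,1]<.04)&(w[...,2]>.006)&(w[...,2]<.05)
print("bar",cv2.minAreaRect((w[m][:,:2]*1000).astype(np.float32)))
o=np.load("w.npy");w=o
q("jar0",.6886,.374);q("tin0",.4408,.3324);q("bottle0",.675,-.215)
t=r.capture("top");save(t,"end.png");s=r.capture("scene");cv2.imwrite("pics/end2.png",cv2.resize(s["color"][130:290,150:350,::-1],None,fx=3,fy=3))
E
python3 look2.py 2>/dev/null|tail -2
```

```text
t 30.6 p [0.4052 0.1707 0.2298] yaw(y) 95.94 x [ 0.0061  0.0036 -1.    ] F [ 0.5  0.3 -0.3] w 0.0003 q [  48.8   -1.9  -29.1    0.1  -62.5 -132.9]
57 med [-60.3239  -0.5271  70.773 ] ends [[-70.6655 -14.0194  64.1507]
 [-53.5106  13.9153  73.8061]] ((-62.75456619262695, -0.0038089752197265625), (28.177547454833984, 17.508859634399414), 87.29309844970703)
boss 103.04646785406658
jar ((690.8935546875, 375.8650207519531), (45.69920349121094, 47.36812973022461))
tin ((0.0, 0.0), (0.0, 0.0))
bottle ((678.3333740234375, -218.38546752929688), (28.366622924804688, 21.79205894470215))
bar ((440.64715576171875, -123.60639953613281), (280.2144775390625, 85.2730941772461), 82.17195129394531)
jar0 ((690.9314575195312, 375.1619567871094), (46.00145721435547, 46.24759292602539))
tin0 ((442.6880187988281, 334.06768798828125), (54.441871643066406, 54.395870208740234))
bottle0 ((678.222900390625, -217.72857666015625), (27.975284576416016, 22.365076065063477))
plate top z 89.36210608855649 602
boss z 103.43417711728765
```

View pics/end.png

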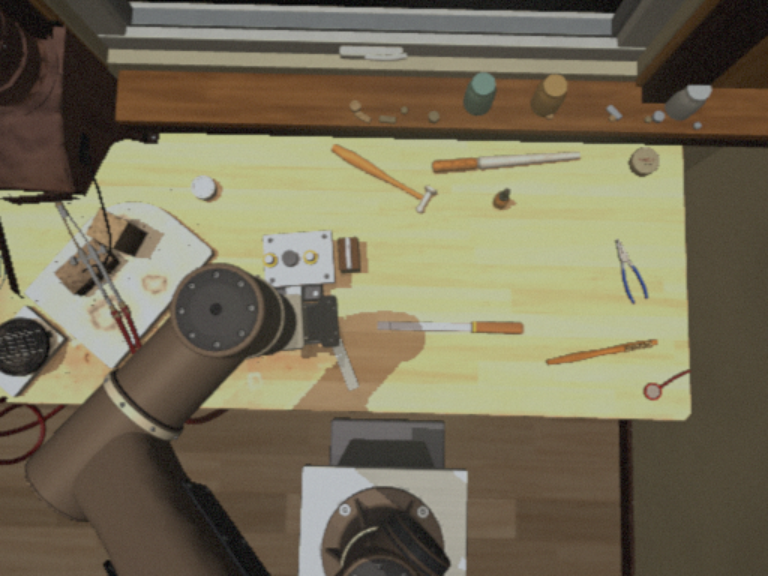

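View pics/end2.png

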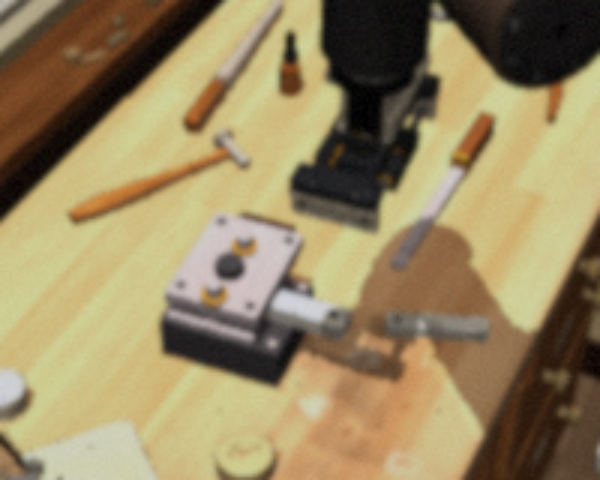

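The end views show the plate resting level on the spacer (scene crop (300,310)). The bar lies flat and clear on the bench, and the jar, bottle and tin are in place. I'll check the spacer's outer end once more and hand in.

```bash
python3 - 2>/dev/null <<'E'
from plan import *
w=np.nanmedian([cloud(r.capture("scene")) for i in range(3)],0);a=np.radians(YAW);d=w[...,:2]-O;D=np.stack([d@[np.cos(a),np.sin(a)],d@[-np.sin(a),np.cos(a)],w[...,2]],-1)*1000
m=(D[...,0]>-145)&(D[...,0]<-53)&(abs(D[...,1])<25)&(D[...,2]>62)&(D[...,2]<80);P=D[m]
print(np.percentile(P,[1,50,99],axis=0))
m=(abs(w[...,0]-.4408)<.045)&(abs(w[...,1]-.3324)<.045)&(w[...,2]>.02)&(w[...,2]<.05);print("tin",cv2.minAreaRect((w[m][:,:2]*1000).astype(np.float32)))
if P[:,0].min()<-124 and np.percentile(P[:,0],1)>-132: print(r.close_job())
E
```

```text
[[-128.1854  -10.8591   62.4614]
 [ -91.7238    7.5542   70.9046]
 [ -54.119    19.1465   74.2375]]
tin ((440.3077697753906, 338.5420837402344), (53.700469970703125, 54.95164489746094), 29.172245025634766)
the job is handed in; nothing more can be done
None
```

The job is done and handed in at about 31 s of the 72 s allowed. No verdict was reported.

- **Prying:** I levered the plate up about 13 mm over the ridge. The wrist force stayed near 9 N or less at each reading, and the bar went back flat on the bench where it had lain.
- **Spacer:** It slid in over the sill to the stop, which it met at the expected position with about 10 N. Its outer end finished at die x ≈ -128 mm, as it should when fully in.
- **Pressing:** I pressed the boss down with about 24 N, plus about 10 N sideways. The tool stopped sinking, so the plate bore on the spacer. The plate top now measures 10 mm above shut, and the robot is clear of everything.
- **Jar, bottle and tin:** The jar and bottle are within 1 mm of where they stood. In the final check the arm hid the tin from the top camera. The other camera put it about 5 mm off the earlier top-camera position. I never worked near it and take this as a difference between cameras, but I didn't confirm that.

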